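# Stand the hand-held meter up on its fold-out stand

### The arm

A 7-joint arm with a two-finger parallel gripper is mounted at the origin on a cart in front of the work surface, level with it; the furniture and walls round the work are solid. World frame = base frame: x ahead of the robot, y to its left, z up, the work surface at z = 0. Lengths are in m, angles in rad, forces in N, time in s.
With the tool pointing down it reaches from about 0.4 to 0.85 m from the base axis. Payload 4.4 kg.
Tool frame: the origin (TCP) lies midway between the tips of the shut fingers; the grasp point (between the pads) lies 19 mm behind it; z points along the fingers, y is the line along which they close (so a half turn about z gives the same grasp; the last joint's range is limited). The gripper opens to 94 mm and grips with 3 to 60 N. Pads are 16 mm wide; open, the fingers measure 119 mm over their backs; the gripper's body (75 mm by 177 mm) begins 78 mm behind the grasp point.
Start: joints at [-1.238, 0.628, 0.038, 1.517, -0.027, 0.996, -0.02], TCP at [0.252, 0.599, 0.205] pointing down, gripper open.
Joint ranges: [-3.06, 3.06], [-0.37, 2.12], [-1.25, 1.32], [0.18, 2.47], [-1.1, 4.24], [0.23, 1.98], [-2.94, 2.94]. Speed limits (rad/s): [2.57, 2.57, 3.14, 3.14, 3.14, 3.14, 3.14].

### API

Orientations are given as a unit quaternion [x, y, z, w].
In Python, from rig import ctrl gives the robot as it stands.
- The arm moves only by the tool send_path, called after "Call:" by a JSON object that holds its "api" and its "payload". Schema: {"type":"object","properties":{"offsets":{"type":"string"},"only":{"type":"string"},"quiet":{"type":"boolean"},"lines":{"type":"string"}},"required":["offsets"],"additionalProperties":false}. offsets is a string of 1 to 5 rows, parted by a bar, with the numbers parted by commas; each row has 5 numbers: the opening from 0.0 (shut) to 1.0 (fully open), then dx, dy, dz in m, then a turn about the tool's z in rad; each row shifts and turns the commanded pose from where the row before left it, along the tool's axes as they then stand; what a row does not reach is not made up. A row lasts 1/8 s, in which the tool goes at most 0.0625 m and 0.188 rad, less where a joint would pass 70% of its speed; a pose out of reach is approached as far as the arm can. The fingers move at their own pace and stop on an object; the grip force is fixed at half the most. Time passes only in rows, so rows that do not move let the fingers close. The tool returns the time, the measured TCP pose, the force, the opening and the grip force at its end. only (a regular expression) keeps the lines of the reply that match it, lines (a string "A,B") keeps lines A to B, and quiet returns only ok. Input that does not fit is refused with a message, and nothing moves.
- ctrl.state(): the state, without advancing time (a new reading comes with each control period).
- ctrl.grab_frame(name): name is "side" or "top"; returns a dict with "frame" (420x560x3 uint8, red, green, blue), "z_map" (420x560 float32, m along the optical axis (not along the pixel's ray), 0 where there is no reading), "mtx" (3x3 intrinsics, pixels), "D" ([k1, k2, p1, p2, k3] as OpenCV has them; the pictures are not rectified), "rvec" (rotation vector, rad) and "tvec" (3), from world to camera coordinates, as OpenCV has them. Camera axes: x right, y down, z forward; pixel columns grow to the right and rows downward; lengths in m; the calibration is good to about 2 mm. A picture is of the moment at which its call begins.
- ctrl.job_done(): hands the job in; it is judged then, once.
The state is a dict: "t": time; "joints": joint angles; "dq": joint speeds; "tau": joint torques, N m; "tool_pos": TCP position; "ee_rot": TCP orientation; "wrist_force": force on the tool from outside, world axes, zero at the start; "wrist_torque": the same for the moment, N m; "width": opening from 0.0 (shut) to 1.0 (fully open); "grip_force": force on a finger pad.
Only numpy, scipy, OpenCV 4.12 (cv2) and the standard library are available. Lean on these libraries where they do the work, as an engineer would, in place of code of your own. Each camera call takes 0.05 s, during which the arm holds its last target. There are 200 camera calls.

### The job

The hand-held meter is lying on its face on the worktop. Fold out the hinged stand on its back as far as it goes, then stand the meter up on its bottom end, leaning back on that stand, with its display facing the front of the bench where the robot is. Let go of it and leave the other things on the worktop where they are.

Things in the scene. Friction and masses are not known exactly. Their poses are not given: they have to be found in the camera images.
- meter: Grey hand-held meter with black end bumpers, 160 x 64 mm (its x, y), about 0.3 kg. Origin: centre of the display face, on which it lies at the start. x points to its bottom (keypad) end, at x = +80 mm; z out of the back, so the display looks along -z. At the start its back is up and x points away from the robot within 35 degrees. Centre of mass near x = -10, z = 12 mm.
- meter_head (a point): Centre of the back of the meter's thick head (meter frame x = -46, y = 0, z = 34 mm), beside a small metal plate. The head, x = -80 to -12, is 34 mm thick; the slim grip, x = -12 to +80, is 18 mm thick. Both have flat parallel sides 64 mm apart, which can be gripped. Two steel probe sockets stick out 8 mm at the top end (x = -80).
- stand (a joint): Hinge of the fold-out stand, rad: 0 = folded flat along the back, 0.785 (45 degrees) = fully open against its stop. Friction hinge (0.03 N m): it stays where it is left. It may be a few degrees ajar at the start.
- stand_hinge (a point): On the stand's hinge axis, mid-width: meter frame x = -12, y = 0, z = 28 mm; the axis is along the meter's y. The stand, a black frame 44 mm wide and 7 mm thick, runs 86 mm from here towards the bottom end; folded, it lies 6 mm clear above the slim grip. It can be pinched from above across its width near the free end and swung up, away from the back.
- stand_foot (a point): Centre of the round rubber bar (10 mm diameter, 44 mm long) at the free end of the stand, 81 mm from the hinge axis.
- meter_base (a point): Middle of the rear edge of the meter's bottom end (meter frame x = +80, y = 0, z = 18 mm). Standing, the meter rests on this edge and on the stand's rubber bar some 75 mm behind it, and leans back about 23 degrees from the vertical.
- bench_front (a point): Middle of the front edge of the worktop (fixed), axes as the world's: x away from the robot, y to its left.
- tube_rack: Orange rack with small tubes, 63 x 128 x 58 mm, at the back; origin centre of its underside. Leave it.
- cuvette_box: Small black closed box, 47 x 63 x 30 mm, front left; origin centre of its underside. Leave it.
- bottle_a: Clear reagent bottle with a blue cap, 56 mm across, 104 mm high, to the right; origin centre of its underside. Leave it.
- bottle_b: Brown reagent bottle with a red cap, 46 mm across, 89 mm high, to the right; origin centre of its underside. Leave it.
- beaker_50: Small beaker of blue liquid, 40 mm across, 43 mm high, to the right; origin centre of its underside. Leave it.
- tip_box: Blue box of pipette tips, 72 x 120 x 69 mm, to the right; origin centre of its underside. Leave it.
- bench_timer: White digital timer, 64 x 64 x 19 mm, front left; origin centre of its underside. Leave it.
- marker_pen: White and blue marker pen, 17 x 135 x 16 mm, lying to the left; origin centre of its underside. Leave it.
- thermal_cycler: The large beige and teal thermal cycler to the left of the work (fixed), 330 mm wide (y), 272 mm high without its raised lid, its front at about x = 0.5 m, its right side at about y = 0.25 m. The arm must keep clear of it, above all when it first moves in from the left.

How it is judged:
By the outcome, as a careful person would: the job done as asked, in the order asked, and still so for the second after the job is handed in, with the robot touching nothing.
It also fails if it takes over 62 s, if anything falls off the work surface, if the arm or the gripper's body presses on something with over 40 N, if the wrist force passes 120 N, or if a joint passes its speed limit or range.

## Working session

There is one attempt and no reset: what is moved stays moved. The work goes in short steps, Python scripts to look and compute and a tool call to move; the robot and the scene stay as the last step left them, time stands still between calls to the robot, and variables do not carry over. Pictures are saved under pics/ and viewed, at most 10 in all, crops included, and the job is handed in when it is done.

```bash
ls; mkdir -p pics; python3 - <<'E'
from rig import ctrl
import cv2,numpy as np
s=ctrl.state(); print(s)
for n in("top","side"):
    f=ctrl.grab_frame(n); cv2.imwrite(f"pics/{n}0.png",cv2.cvtColor(f["frame"],cv2.COLOR_RGB2BGR)); np.savez(f"{n}0.npz",**f)
    R=cv2.Rodrigues(np.array(f["rvec"]))[0]; print(n,f["mtx"],f["D"],"cam",-R.T@np.array(f["tvec"]).ravel(),R[2])
E
```

```text
pics
rig.py
{'t': 0.0, 'joints': array([-1.23778183,  0.62933911,  0.03846584,  1.51834311, -0.02697322,
        0.99630591, -0.020034  ]), 'dq': array([-5.64715312e-05,  1.83732327e-04, -6.61165321e-04, -6.71130969e-05,
       -1.02653493e-03, -3.31102448e-04, -5.63865647e-05]), 'tau': array([ 3.43775109e-04, -5.49720132e+01,  1.14378557e+00, -1.86636633e+01,
       -5.21173293e-02,  2.38980702e-02,  1.92852244e-04]), 'tool_pos': array([0.2521495 , 0.5983822 , 0.20456709]), 'ee_rot': array([ 1.98106986e-01,  9.80179953e-01, -9.25388477e-04, -1.56161360e-04]), 'wrist_force': array([-0.35439337,  0.48155806, -0.03585849]), 'wrist_torque': array([ 0.02371258,  0.01358045, -0.04581584]), 'grip_force': 0.0, 'width': 0.9992028108834092}
top [[480.98179786   0.         268.11051727]
 [  0.         480.98179786 212.12301492]
 [  0.           0.           1.        ]] [0.03548388 0.         0.         0.         0.        ] cam [0.39959809 0.05365519 1.28958979] [ 0.11085043 -0.00827523 -0.99380265]
side [[438.94927657   0.         283.76842905]
 [  0.         438.94927657 213.26086325]
 [  0.           0.           1.        ]] [-0.13694399  0.          0.          0.          0.        ] cam [ 0.48865276 -0.86834892  0.90985472] [ 0.04355083  0.72976887 -0.68230544]
```
View pics/top0.png

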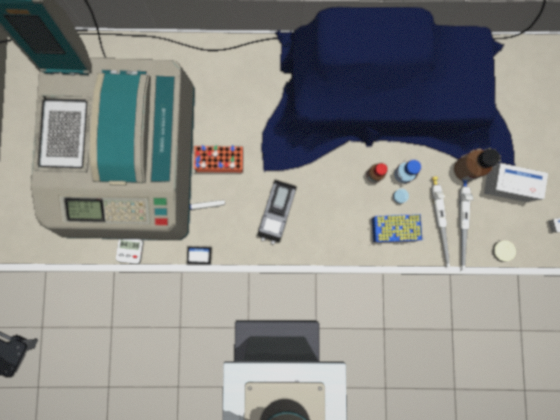

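View pics/side0.png

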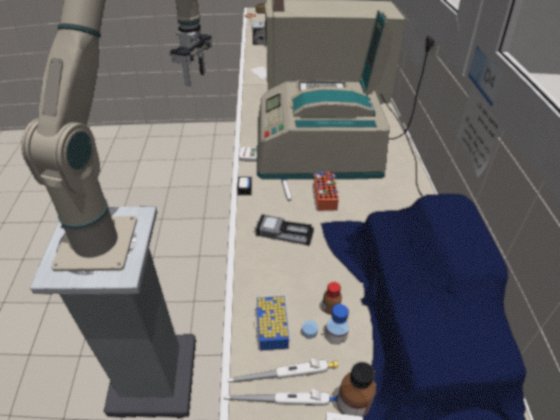

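The top view shows the meter at about (277,211), with its head towards the robot at (272,228) and its stand towards (285,188). The side view shows it at about (285,230). Next I'll measure it.

```bash
cat > h.py <<'E'
import cv2,numpy as np
def load(n): return dict(np.load(n))
def grab(n,tag):
    from rig import ctrl
    f=ctrl.grab_frame(n); np.savez(f"{tag}.npz",**f); return f
def cloud(f):
    h,w=f["z_map"].shape
    v,u=np.mgrid[:h,:w]
    n=cv2.undistortPoints(np.stack([u,v],-1).reshape(-1,1,2).astype(float),f["mtx"],f["D"]).reshape(h,w,2)
    z=f["z_map"][...,None].astype(float)
    R=cv2.Rodrigues(np.array(f["rvec"]))[0]
    return (np.concatenate([n*z,z],-1)-np.array(f["tvec"]).ravel())@R
def ray(f,uv,zp):
    n=cv2.undistortPoints(np.array(uv,float).reshape(-1,1,2),f["mtx"],f["D"]).reshape(-1,2)
    R=cv2.Rodrigues(np.array(f["rvec"]))[0]; c=-R.T@np.array(f["tvec"]).ravel()
    d=np.c_[n,np.ones(len(n))]@R
    return c+d*((zp-c[2])/d[:,2])[:,None]
def crop(f,u0,u1,v0,v1,k,name):
    cv2.imwrite(name,cv2.cvtColor(cv2.resize(f["frame"][v0:v1,u0:u1],None,fx=k,fy=k,interpolation=cv2.INTER_CUBIC),cv2.COLOR_RGB2BGR))
E
python3 - <<'E'
from h import *
A=load("top0.npz");B=load("side0.npz")
a=cv2.resize(A["frame"][170:250,245:310],None,fx=6,fy=6,interpolation=cv2.INTER_CUBIC)
b=cv2.resize(B["frame"][205:255,250:320],None,fx=6,fy=6,interpolation=cv2.INTER_CUBIC)
b=cv2.copyMakeBorder(b,0,180,0,0,cv2.BORDER_CONSTANT)
cv2.imwrite("pics/m0.png",cv2.cvtColor(np.hstack([a,b]),cv2.COLOR_RGB2BGR))
for n,f,(u0,u1,v0,v1) in(("top",A,(245,310,170,250)),("side",B,(250,320,205,255))):
    P=cloud(f)[v0:v1,u0:u1].reshape(-1,3)
    print("table z",np.median(P[:,2]))
    for lo,hi in((.008,.024),(.024,.031),(.031,.037),(.037,.06)):
        m=(P[:,2]>lo)&(P[:,2]<hi); Q=P[m]
        if len(Q)>20:
            r=cv2.minAreaRect((Q[:,:2]*1000).astype(np.float32)); print(n,lo,hi,len(Q),r,np.median(Q[:,2]))
E
```

```text
table z 0.001098879889723199
top 0.008 0.024 505 ((559.989990234375, 22.040496826171875), (201.0399627685547, 124.36441802978516), 11.036127090454102) 0.018055652071296006
top 0.024 0.031 147 ((540.564208984375, 23.504013061523438), (64.18444061279297, 160.62750244140625), 77.11981964111328) 0.02950751553875324
top 0.031 0.037 699 ((542.7156982421875, 20.090877532958984), (63.70821762084961, 153.5303955078125), 73.18724822998047) 0.03375886497286512
top 0.037 0.06 120 ((542.2816162109375, 19.185585021972656), (57.12999725341797, 151.2066192626953), 73.3008804321289) 0.03807583786961883
table z -0.0010034570985835642
side 0.008 0.024 467 ((553.3118286132812, 63.43593215942383), (158.449951171875, 168.59523010253906), 74.03577423095703) 0.01578469739241954
side 0.024 0.031 265 ((555.4500732421875, 59.42167282104492), (148.2194061279297, 160.76377868652344), 74.13348388671875) 0.02903041609446323
side 0.031 0.037 397 ((541.9307250976562, 19.469554901123047), (61.70673370361328, 151.6201629638672), 73.64295959472656) 0.032744202811349384
```

View pics/m0.png

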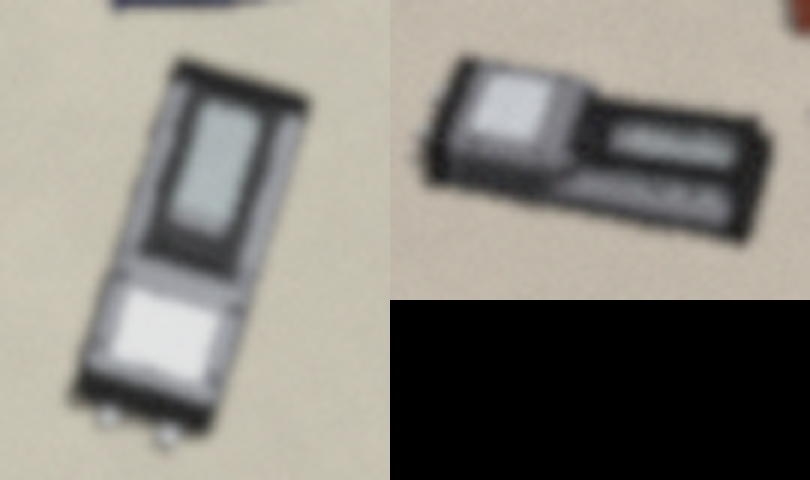

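Left is the top crop: white label (head) at (165,335), sockets at (110,415)/(168,432), bottom end up at (240,85). Right is the side crop: head left, stand right, lying nearly flat. Next I'll refine this using a fitted meter frame.

```bash
python3 - <<'E'
from h import *
for n,(u0,u1,v0,v1) in(("top",(245,310,170,250)),("side",(250,320,205,255))):
    f=load(n+"0.npz"); P=cloud(f)[v0:v1,u0:u1]; C=f["frame"][v0:v1,u0:u1]
    m=((P[...,2]>.01)&(P[...,2]<.07)).astype(np.uint8)
    k,l,st,_=cv2.connectedComponentsWithStats(m); i=1+np.argmax(st[1:,4]); Q=P[l==i]
    r=cv2.minAreaRect((Q[:,:2]*1000).astype(np.float32)); print(n,"obj",r)
    w=(C.min(-1)>(205 if n=="top" else 195)).astype(np.uint8)
    k,l2,st,c=cv2.connectedComponentsWithStats(w); j=1+np.argmax(st[1:,4])
    print(" label",st[j],ray(f,[c[j]+[u0,v0]],.034),np.median(P[l2==j],0), cv2.minAreaRect(P[l2==j][:,:2].astype(np.float32)*1000))
    yaw=np.radians(-16.5); o=np.array([.545,.02])
    ex=np.array([np.cos(yaw),np.sin(yaw)]); ey=np.array([-ex[1],ex[0]])
    X=(Q[:,:2]-o)@ex; Y=(Q[:,:2]-o)@ey
    print(" X",np.percentile(X,[1,99])," Y",np.percentile(Y,[1,99]))
    for a in np.arange(-.08,.09,.01):
        s=(abs(X-a)<.005); 
        d=s&(abs(Y)<.024)
        if d.sum()>3: print("  %.3f zmed %.4f zmax90 %.4f Ymin %.3f Ymax %.3f n%d"%(a,np.median(Q[d,2]),np.percentile(Q[d,2],90),Y[s].min(),Y[s].max(),d.sum()))
E
```

```text
top obj ((542.4320068359375, 20.259212493896484), (64.67620849609375, 168.4897003173828), 73.19972229003906)
 label [ 20  49  16  14 155] [[0.50495674 0.03235142 0.034     ]] [0.50568836 0.03273458 0.0338825 ] ((459.52197265625, 44.26580047607422), (38.14419937133789, 120.72709655761719), 75.4756851196289)
 X [-0.08206767  0.07909767]  Y [-0.03194546  0.0307482 ]
  -0.080 zmed 0.0302 zmax90 0.0350 Ymin -0.031 Ymax 0.028 n49
  -0.070 zmed 0.0347 zmax90 0.0376 Ymin -0.032 Ymax 0.032 n72
  -0.060 zmed 0.0340 zmax90 0.0376 Ymin -0.032 Ymax 0.031 n69
  -0.050 zmed 0.0338 zmax90 0.0373 Ymin -0.032 Ymax 0.031 n71
  -0.040 zmed 0.0342 zmax90 0.0376 Ymin -0.032 Ymax 0.032 n69
  -0.030 zmed 0.0342 zmax90 0.0374 Ymin -0.032 Ymax 0.032 n70
  -0.020 zmed 0.0342 zmax90 0.0373 Ymin -0.033 Ymax 0.032 n68
  -0.010 zmed 0.0319 zmax90 0.0356 Ymin -0.032 Ymax 0.031 n64
  -0.000 zmed 0.0319 zmax90 0.0348 Ymin -0.033 Ymax 0.031 n71
  0.010 zmed 0.0282 zmax90 0.0351 Ymin -0.032 Ymax 0.031 n62
  0.020 zmed 0.0210 zmax90 0.0351 Ymin -0.032 Ymax 0.031 n66
  0.030 zmed 0.0210 zmax90 0.0353 Ymin -0.032 Ymax 0.0
[... 1019 characters left out ...]
Ymin -0.034 Ymax 0.032 n44
  -0.020 zmed 0.0318 zmax90 0.0342 Ymin -0.035 Ymax 0.030 n37
  -0.010 zmed 0.0301 zmax90 0.0333 Ymin -0.033 Ymax 0.026 n49
  -0.000 zmed 0.0289 zmax90 0.0317 Ymin -0.033 Ymax 0.024 n55
  0.010 zmed 0.0197 zmax90 0.0309 Ymin -0.034 Ymax 0.022 n51
  0.020 zmed 0.0185 zmax90 0.0312 Ymin -0.035 Ymax 0.023 n53
  0.030 zmed 0.0200 zmax90 0.0329 Ymin -0.033 Ymax 0.022 n52
  0.040 zmed 0.0190 zmax90 0.0326 Ymin -0.034 Ymax 0.023 n53
  0.050 zmed 0.0232 zmax90 0.0329 Ymin -0.034 Ymax 0.025 n50
  0.060 zmed 0.0268 zmax90 0.0339 Ymin -0.034 Ymax 0.023 n50
  0.070 zmed 0.0316 zmax90 0.0360 Ymin -0.035 Ymax 0.029 n59
  0.080 zmed 0.0156 zmax90 0.0181 Ymin -0.034 Ymax 0.026 n24
```

```bash
cat > to.py <<'E'
import sys,numpy as np
from scipy.spatial.transform import Rotation as Rn
from rig import ctrl
# usage: to.py x y z [yaw_of_tool_y_deg] -> delta in the tool's axes
s=ctrl.state(); R=Rn.from_quat(s["ee_rot"]).as_matrix()
d=R.T@(np.array(list(map(float,sys.argv[1:4])))-s["tool_pos"])
a=np.degrees(np.arctan2(R[1,1],R[0,1]))
print("pos",s["tool_pos"].round(4),"yawy %.1f"%a,"delta",d.round(4), "turn", round(float(-np.radians(float(sys.argv[4])-a)),3) if len(sys.argv)>4 else "","j",s["joints"].round(2))
E
```

Call:
{"api": "send_path", "payload": {"offsets": "1,-0.038,-0.044,0,0 | 1,-0.038,-0.044,0,0 | 1,-0.038,-0.044,0,0 | 1,-0.038,-0.044,0,0 | 1,-0.038,-0.044,0,0"}}

```text
t: 0.72
tool_pos: [0.3423, 0.3205, 0.2053]
ee_rot: [0.198, 0.98, -0.0, 0.0]
wrist_force: [0.9, 0.3, 0.3]
width: 1.001
grip_force: 0.0
```

```bash
python3 to.py .44 .08 .2 73.2
```

```text
pos [0.3423 0.3205 0.2053] yawy 67.2 delta [-0.1834 -0.1837  0.0054] turn -0.106 j [-0.85  0.37  0.05  2.01 -0.02  0.76  0.39]
```

Call:
{"api": "send_path", "payload": {"offsets": "0.6,-0.037,-0.037,0,-0.021 | 0.6,-0.037,-0.037,0,-0.021 | 0.6,-0.037,-0.037,0,-0.021 | 0.6,-0.037,-0.037,0,-0.021 | 0.6,-0.037,-0.037,0,-0.021"}}

```text
t: 1.35
tool_pos: [0.4511, 0.0831, 0.2054]
ee_rot: [0.146, 0.989, 0.0, -0.0]
wrist_force: [0.4, -0.3, -0.2]
width: 0.601
grip_force: 0.0
```

```bash
python3 to.py .61 -0.0005 .1 73.2
```

```text
pos [0.4511 0.0831 0.2054] yawy 73.2 delta [-0.1763 -0.0342  0.1054] turn 0.0 j [-0.3   0.36  0.07  2.03 -0.04  0.75  1.08]
```

Call:
{"api": "send_path", "payload": {"offsets": "0.6,-0.044,-0.0085,0.026,0 | 0.6,-0.044,-0.0085,0.026,0 | 0.6,-0.044,-0.0085,0.026,0 | 0.6,-0.044,-0.0085,0.026,0 | 0.6,0,0,0.0,0"}}

```text
t: 1.98
tool_pos: [0.6097, -0.0016, 0.0984]
ee_rot: [0.148, 0.989, -0.001, -0.001]
wrist_force: [0.5, 0.0, 0.1]
width: 0.601
grip_force: 0.0
```

```bash
python3 to.py .61 -0.0005 .021 73.2
python3 - <<'E'
from h import *
A=grab("top","top1");B=grab("side","side1")
a=cv2.resize(A["frame"][160:250,240:310],None,fx=6,fy=6,interpolation=cv2.INTER_CUBIC)
b=cv2.resize(B["frame"][165:255,250:320],None,fx=6,fy=6,interpolation=cv2.INTER_CUBIC)
cv2.imwrite("pics/m1.png",cv2.cvtColor(np.hstack([a,b]),cv2.COLOR_RGB2BGR))
E
```

```text
pos [ 0.6097 -0.0016  0.0984] yawy 73.0 delta [-0.0001  0.0014  0.0774] turn -0.004 j [-0.08  0.7   0.06  1.73 -0.06  0.71  1.28]
```

View pics/m1.png

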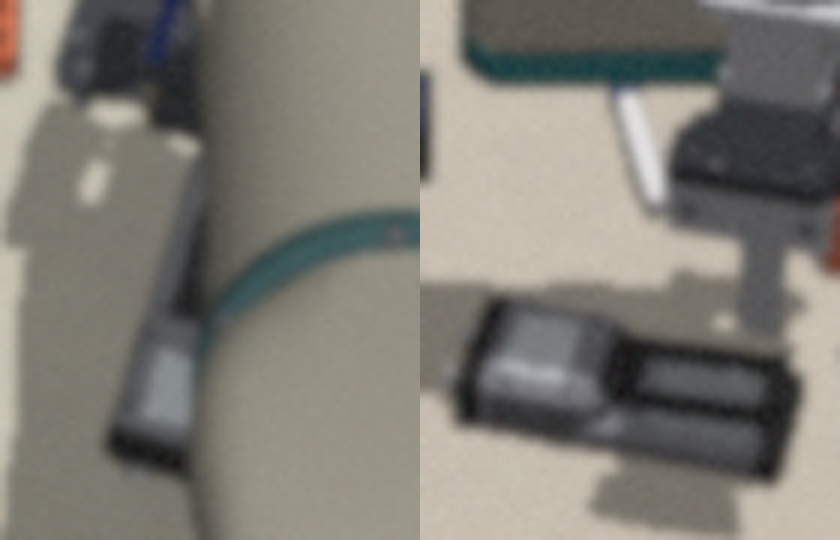

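The arm hides the meter from the top. The side crop shows the near finger tip at (762,330), above the free end of the stand at (775,385). Descending to pinch it.

Call:
{"api": "send_path", "payload": {"offsets": "0.6,0,0.001,0.04,0 | 0.6,0,0,0.025,0 | 0.6,0,0,0.011,0 | 0.6,0,0,0,0"}}

```text
t: 2.58
tool_pos: [0.6092, 0.0028, 0.0259]
ee_rot: [0.146, 0.989, 0.0, -0.0]
wrist_force: [-0.2, 0.3, 0.2]
width: 0.603
grip_force: 0.0
```

```bash
python3 to.py .61 -0.0005 .022 73.2
```

```text
pos [0.6092 0.0028 0.0259] yawy 73.2 delta [-0.0018 -0.0029  0.0039] turn 0.0 j [-0.08  0.81  0.05  1.77 -0.07  0.57  1.29]
```

Call:
{"api": "send_path", "payload": {"offsets": "0.44,0,0,0,0 | 0.44,0,0,0,0 | 0.44,0,0,0,0"}}

```text
t: 2.95
tool_pos: [0.6106, 0.0023, 0.0263]
ee_rot: [0.146, 0.989, 0.0, 0.001]
wrist_force: [1.4, 0.2, 0.9]
width: 0.462
grip_force: 30.0
```

Call:
{"api": "send_path", "payload": {"offsets": "0.44,0.0005,0,-0.005,0 | 0.44,0.0007,0,-0.006,0 | 0.44,0.0015,0,-0.0065,0 | 0.44,0.002,0,-0.007,0 | 0.44,0,0,0,0"}}

```text
t: 3.58
tool_pos: [0.6054, 0.0035, 0.0507]
ee_rot: [0.146, 0.989, 0.0, 0.0]
wrist_force: [0.1, -0.3, -3.1]
width: 0.462
grip_force: 30.0
```

```bash
python3 - <<'E'
from h import *
B=grab("side","side2"); crop(B,230,340,165,255,6,"pics/m2.png")
E
```

```text
(no output)
```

View pics/m2.png

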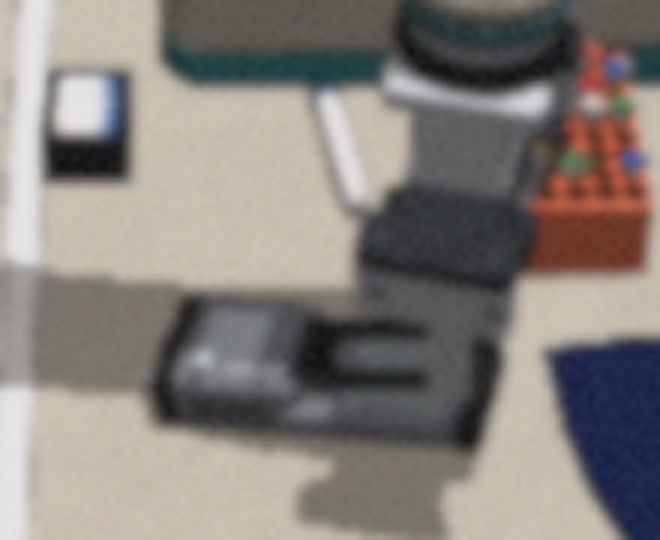

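The side crop shows the meter's bottom end (480,440) has risen about 5 px, while the head end (160,415) has barely moved. The pads grip stiffly and lift the body too, so I'll measure the tilt.

```bash
cat > tilt.py <<'E'
import sys
from h import *
f=load(sys.argv[1]+".npz"); P=cloud(f); o=np.array([.544,.0195]); y=np.radians(-16.8)
ex=np.array([np.cos(y),np.sin(y)]); ey=np.array([-ex[1],ex[0]])
X=(P[...,:2]-o)@ex; Y=(P[...,:2]-o)@ey; Z=P[...,2]
for a in np.arange(-.1,.11,.01):
    s=(abs(X-a)<.005)&(f["z_map"]>0)
    out=[]
    for lo,hi in((-.033,-.023),(-.021,-.013),(-.01,.01)):
        q=s&(Y>lo)&(Y<hi)&(Z>.006)&(Z<.13); out.append("%d:%.3f/%.3f"%(q.sum(),*(np.percentile(Z[q],[50,95]) if q.sum() else (0,0))))
    print("%.2f"%a,*out)
E
python3 tilt.py side2
```

```text
-0.10 0:0.000/0.000 0:0.000/0.000 0:0.000/0.000
-0.09 0:0.000/0.000 4:0.017/0.018 0:0.000/0.000
-0.08 14:0.025/0.033 4:0.033/0.034 10:0.032/0.035
-0.07 20:0.030/0.036 7:0.033/0.035 14:0.034/0.036
-0.06 24:0.028/0.037 6:0.036/0.037 12:0.036/0.038
-0.05 28:0.025/0.037 8:0.036/0.040 18:0.038/0.041
-0.04 22:0.031/0.039 6:0.039/0.040 14:0.038/0.040
-0.03 27:0.030/0.042 6:0.039/0.041 19:0.039/0.042
-0.02 28:0.036/0.042 6:0.040/0.042 16:0.041/0.043
-0.01 26:0.027/0.043 9:0.038/0.041 17:0.040/0.043
-0.00 18:0.027/0.041 13:0.030/0.043 18:0.041/0.044
0.01 20:0.028/0.047 17:0.032/0.046 9:0.030/0.032
0.02 19:0.028/0.033 9:0.042/0.049 9:0.033/0.041
0.03 18:0.031/0.037 13:0.033/0.052 5:0.032/0.033
0.04 20:0.033/0.038 12:0.043/0.054 9:0.036/0.048
0.05 21:0.033/0.038 12:0.038/0.055 1:0.036/0.036
0.06 36:0.060/0.092 5:0.038/0.040 0:0.000/0.000
0.07 40:0.041/0.091 8:0.039/0.039 15:0.039/0.055
0.08 10:0.032/0.039 3:0.036/0.038 14:0.036/0.040
0.09 0:0.000/0.000 0:0.000/0.000 0:0.000/0.000
0.10 0:0.000/0.000 0:0.000/0.000 0:0.000/0.000
```

The body is tilted about 8.6° on its head edge, with the stand at about 12°. Lowering with the pads still gripping will open the weak hinge while the body lies flat. Then I'll let go and push the bar from behind, moving up with it.

Call:
{"api": "send_path", "payload": {"offsets": "0.44,-0.0025,0,0.005,0 | 0.44,-0.0025,0,0.005,0 | 0.44,0,0,0.001,0 | 0.44,0,0,0,0"}}

```text
t: 4.12
tool_pos: [0.6101, 0.002, 0.0389]
ee_rot: [0.146, 0.989, 0.0, 0.0]
wrist_force: [0.3, -0.1, -1.0]
width: 0.462
grip_force: 30.0
```

```bash
python3 - <<'E'
from h import *
grab("side","side3")
E
python3 tilt.py side3
```

```text
-0.10 0:0.000/0.000 0:0.000/0.000 0:0.000/0.000
-0.09 0:0.000/0.000 3:0.017/0.019 0:0.000/0.000
-0.08 5:0.022/0.029 4:0.021/0.030 4:0.027/0.032
-0.07 22:0.027/0.034 6:0.033/0.034 16:0.032/0.035
-0.06 21:0.026/0.032 9:0.032/0.035 18:0.031/0.034
-0.05 26:0.028/0.034 6:0.033/0.034 19:0.033/0.035
-0.04 24:0.026/0.034 10:0.032/0.035 17:0.033/0.035
-0.03 25:0.021/0.033 8:0.033/0.036 16:0.033/0.035
-0.02 19:0.028/0.036 6:0.031/0.033 16:0.032/0.035
-0.01 33:0.021/0.032 8:0.031/0.032 20:0.030/0.033
-0.00 15:0.014/0.025 17:0.019/0.034 12:0.031/0.033
0.01 17:0.015/0.032 13:0.032/0.036 11:0.020/0.032
0.02 19:0.015/0.021 15:0.019/0.037 6:0.017/0.020
0.03 17:0.015/0.023 15:0.020/0.039 5:0.016/0.018
0.04 16:0.017/0.026 13:0.021/0.040 7:0.017/0.033
0.05 17:0.016/0.043 13:0.033/0.043 8:0.015/0.019
0.06 24:0.018/0.086 10:0.016/0.018 5:0.014/0.017
0.07 22:0.017/0.081 5:0.015/0.017 10:0.017/0.046
0.08 19:0.018/0.078 7:0.014/0.019 14:0.015/0.018
0.09 0:0.000/0.000 0:0.000/0.000 0:0.000/0.000
0.10 0:0.000/0.000 0:0.000/0.000 0:0.000/0.000
```

Call:
{"api": "send_path", "payload": {"offsets": "0.6,0,0,0,0 | 0.6,0,0,0,0 | 0.6,0,0,-0.05,0 | 0.1,-0.03,0,0,0 | 0.1,0,0,0,0"}}

```text
t: 4.8
tool_pos: [0.6406, -0.0076, 0.0898]
ee_rot: [0.147, 0.989, -0.0, 0.002]
wrist_force: [-0.1, 0.6, -0.9]
width: 0.424
grip_force: 0.0
```

Call:
{"api": "send_path", "payload": {"offsets": "0.1,0,0,0.04,0 | 0.1,0,0,0.005,0 | 0.1,0,0,0,0"}}

```text
t: 5.18
tool_pos: [0.6379, -0.0065, 0.0438]
ee_rot: [0.146, 0.989, -0.0, -0.001]
wrist_force: [-0.2, -0.6, 0.6]
width: 0.118
grip_force: 0.0
```

```bash
python3 - <<'E'
from h import *
B=grab("side","side4")
E
python3 tilt.py side4 | tail -14
```

```text
-0.03 27:0.025/0.033 6:0.032/0.034 18:0.033/0.034
-0.02 25:0.024/0.033 6:0.033/0.036 16:0.032/0.034
-0.01 29:0.020/0.033 7:0.029/0.033 19:0.031/0.032
-0.00 16:0.015/0.029 14:0.027/0.033 15:0.031/0.033
0.01 12:0.016/0.025 14:0.024/0.035 11:0.030/0.033
0.02 16:0.016/0.024 15:0.018/0.039 7:0.018/0.019
0.03 18:0.015/0.021 14:0.027/0.040 3:0.016/0.018
0.04 18:0.015/0.018 16:0.027/0.040 7:0.018/0.036
0.05 15:0.015/0.027 17:0.037/0.043 4:0.014/0.016
0.06 16:0.013/0.024 16:0.029/0.046 8:0.016/0.018
0.07 16:0.016/0.044 16:0.029/0.050 33:0.045/0.048
0.08 12:0.014/0.017 6:0.015/0.018 13:0.015/0.018
0.09 0:0.000/0.000 20:0.064/0.076 0:0.000/0.000
0.10 0:0.000/0.000 29:0.063/0.076 0:0.000/0.000
```

Call:
{"api": "send_path", "payload": {"offsets": "0.1,0,0,0.019,0 | 0.1,0.016,0,0,0 | 0.1,0,0,0,0"}}

```text
t: 5.6
tool_pos: [0.6223, -0.0016, 0.0245]
ee_rot: [0.146, 0.989, 0.0, -0.001]
wrist_force: [0.3, -1.0, 0.3]
width: 0.101
grip_force: 0.0
```

Call:
{"api": "send_path", "payload": {"offsets": "0.1,0.005,0,-0.008,0 | 0.1,0.004,0,-0.008,0 | 0.1,0.005,0,-0.007,0 | 0.1,0.004,0,-0.006,0 | 0.1,0,0,0,0"}}

```text
t: 6.22
tool_pos: [0.6066, 0.0032, 0.0549]
ee_rot: [0.146, 0.989, 0.0, 0.001]
wrist_force: [2.8, -1.4, 1.4]
width: 0.099
grip_force: 1.3
```

```bash
python3 - <<'E'
from h import *
B=grab("side","side5")
E
python3 tilt.py side5 | tail -14
```

```text
-0.03 29:0.022/0.033 7:0.030/0.032 17:0.032/0.034
-0.02 26:0.021/0.033 9:0.030/0.033 18:0.031/0.033
-0.01 15:0.014/0.024 17:0.031/0.038 20:0.035/0.040
-0.00 17:0.013/0.023 13:0.039/0.044 9:0.016/0.032
0.01 17:0.014/0.018 16:0.031/0.051 14:0.017/0.018
0.02 14:0.015/0.031 14:0.049/0.056 20:0.018/0.020
0.03 17:0.013/0.026 14:0.055/0.062 16:0.017/0.019
0.04 17:0.014/0.063 16:0.038/0.068 18:0.017/0.027
0.05 14:0.016/0.019 18:0.067/0.073 26:0.017/0.073
0.06 13:0.015/0.018 32:0.073/0.089 18:0.016/0.023
0.07 8:0.016/0.019 27:0.071/0.087 19:0.015/0.063
0.08 0:0.000/0.000 0:0.000/0.000 0:0.000/0.000
0.09 0:0.000/0.000 0:0.000/0.000 0:0.000/0.000
0.10 0:0.000/0.000 0:0.000/0.000 0:0.000/0.000
```

Working: the stand is now at about 30°. Continuing to the stop.

Call:
{"api": "send_path", "payload": {"offsets": "0.1,0.006,0,-0.007,0 | 0.1,0.006,0,-0.006,0 | 0.1,0.006,0,-0.005,0 | 0.1,0.006,0,-0.003,0 | 0.1,0,0,0,0"}}

```text
t: 6.9
tool_pos: [0.5813, 0.0106, 0.0747]
ee_rot: [0.146, 0.989, -0.0, -0.001]
wrist_force: [2.4, -0.5, -1.1]
width: 0.101
grip_force: 0.6
```

```bash
python3 - <<'E'
from h import *
B=grab("side","side6"); crop(B,230,340,165,255,6,"pics/m6.png")
E
python3 tilt.py side6 | tail -17
```

```text
-0.06 28:0.025/0.034 9:0.032/0.034 17:0.032/0.036
-0.05 23:0.026/0.034 7:0.033/0.036 20:0.032/0.035
-0.04 26:0.023/0.033 5:0.033/0.035 15:0.033/0.037
-0.03 29:0.023/0.037 12:0.032/0.039 16:0.033/0.038
-0.02 17:0.014/0.024 15:0.017/0.047 24:0.020/0.044
-0.01 17:0.016/0.052 11:0.021/0.061 16:0.017/0.020
-0.00 18:0.017/0.064 13:0.020/0.069 16:0.018/0.021
0.01 17:0.016/0.074 15:0.018/0.079 15:0.018/0.020
0.02 16:0.017/0.086 17:0.076/0.091 27:0.020/0.091
0.03 16:0.014/0.036 26:0.090/0.109 19:0.019/0.088
0.04 15:0.016/0.019 40:0.092/0.109 22:0.018/0.074
0.05 16:0.017/0.021 15:0.082/0.106 16:0.018/0.077
0.06 7:0.012/0.020 3:0.015/0.017 8:0.016/0.017
0.07 0:0.000/0.000 0:0.000/0.000 0:0.000/0.000
0.08 0:0.000/0.000 0:0.000/0.000 0:0.000/0.000
0.09 0:0.000/0.000 0:0.000/0.000 0:0.000/0.000
0.10 0:0.000/0.000 0:0.000/0.000 0:0.000/0.000
```

View pics/m6.png

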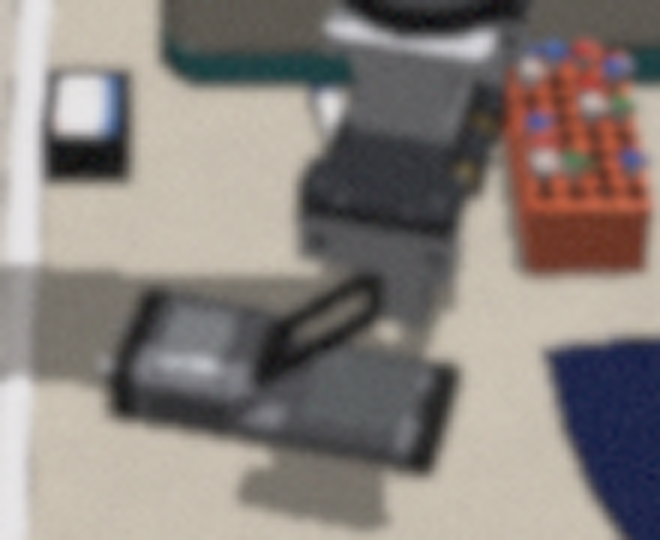

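The side crop shows the stand fully open: the bar is at (375,285), the hinge at (270,370), and the slope is about 45°. The meter slid about 18 mm towards the robot. Backing off and uncovering the meter to re-measure it.

Call:
{"api": "send_path", "payload": {"offsets": "0.1,-0.02,0,0,0 | 0.1,0,0,-0.06,0 | 0.1,0,0,-0.06,0"}}

```text
t: 7.32
tool_pos: [0.6006, 0.0044, 0.1945]
ee_rot: [0.146, 0.989, -0.0, -0.003]
wrist_force: [0.7, 1.3, -0.1]
width: 0.1
grip_force: 0.0
```

Call:
{"api": "send_path", "payload": {"offsets": "1,0.045,0.036,0,0 | 1,0.045,0.036,0,0 | 1,0.045,0.036,0,0 | 1,0.045,0.036,0,0 | 1,0,0,0,0"}}

```text
t: 7.95
tool_pos: [0.4675, 0.1988, 0.1944]
ee_rot: [0.142, 0.99, 0.0, -0.002]
wrist_force: [1.1, -0.3, -0.7]
width: 0.594
grip_force: 0.0
```

```bash
cat > fit.py <<'E'
import sys
from h import *
for n in ("top","side"):
    f=grab(n,n+sys.argv[1]); P=cloud(f); Z=P[...,2]
    m=((abs(P[...,0]-.53)<.13)&(abs(P[...,1]-.02)<.1)&(Z>.008)&(Z<.12)).astype(np.uint8)
    k,l,st,_=cv2.connectedComponentsWithStats(m); i=1+np.argmax(st[1:,4]); Q=P[(l==i)]
    B=Q[Q[:,2]<.042]; r=cv2.minAreaRect((B[:,:2]*1000).astype(np.float32)); print(n,len(Q),"body",r)
    H=Q[(Q[:,2]>.028)&(Q[:,2]<.042)]
    a=max(r[1])==r[1][0]; y=np.radians(r[2]-(0 if a else 90)); y=y-np.pi if y>1.6 else y
    y=np.arctan(np.tan(y)); ex=np.array([np.cos(y),np.sin(y)]); ey=np.array([-ex[1],ex[0]]); o=np.array([.526,.025])
    X=(Q[:,:2]-o)@ex; Y=(Q[:,:2]-o)@ey; z=Q[:,2]
    b=z<.04
    print(" yaw",np.degrees(y),"X body",np.percentile(X[b&(abs(Y)<.03)],[.5,1,2,99,99.5]),"Y",np.percentile(Y[b],[1,99]))
    fo=z>.08; 
    if fo.sum()>3: print(" foot",X[fo].mean(),Y[fo].mean(),np.percentile(z,[99,99.8]))
    a=(z>.05)&(z<.085); p=np.polyfit(X[a],z[a],1); print(" stand slope",np.degrees(np.arctan(p[0])),a.sum())
E
python3 fit.py 7
```

```text
top 1462 body ((520.904052734375, 25.69725799560547), (64.70177459716797, 168.19110107421875), 72.9488525390625)
 yaw -17.0511474609375 X body [-0.08731571 -0.08557728 -0.08202608  0.07708875  0.0776968 ] Y [-0.03209893  0.03082951]
 foot 0.04204398885678722 -0.0006797912565084357 [0.0913495  0.09360614]
 stand slope 42.19744737430478 116
side 1200 body ((518.6880493164062, 25.602901458740234), (69.39400482177734, 169.02984619140625), 73.2932357788086)
 yaw -16.706764221191406 X body [-0.08997902 -0.08786088 -0.08117776  0.0762494   0.07699807] Y [-0.03468281  0.02956261]
 foot 0.042583332339851065 -0.004413384976496041 [0.08777502 0.08919588]
 stand slope 41.444561715257464 94
```

Stand foot is 44–45 mm from the origin with its top at z≈0.090, so it is fully open. The meter origin is now about (0.5236, 0.0257), yaw −17°. Next I'll grip the very top corner of the head with a small patch, so the meter can pivot in the pads.

```bash
python3 to.py .445 .0497 .08 73
```

```text
pos [0.4709 0.1942 0.1946] yawy 73.2 delta [-0.0169 -0.1456  0.1148] turn 0.004 j [-0.5   0.44  0.07  1.92 -0.04  0.78  0.88]
```

Call:
{"api": "send_path", "payload": {"offsets": "1,-0.0042,-0.0364,0,0 | 1,-0.0042,-0.0364,0.02,0 | 1,-0.0042,-0.0364,0.045,0 | 1,-0.0042,-0.0364,0.045,0 | 1,0,0,0,0"}}

```text
t: 8.68
tool_pos: [0.4425, 0.0446, 0.0823]
ee_rot: [0.151, 0.989, -0.002, -0.004]
wrist_force: [-0.3, -0.1, -0.3]
width: 0.997
grip_force: 0.0
```

```bash
python3 to.py .445 .0497 .028 73
```

```text
pos [0.4425 0.0446 0.0823] yawy 72.7 delta [-0.0012  0.0059  0.0543] turn -0.006 j [-0.2   0.56  0.05  2.18 -0.06  0.41  1.16]
```

Call:
{"api": "send_path", "payload": {"offsets": "1,0,0.002,0.03,0 | 1,0,0,0,0 | 1,0,0,0,0"}}

```text
t: 9.05
tool_pos: [0.447, 0.0519, 0.0558]
ee_rot: [0.147, 0.989, 0.0, 0.001]
wrist_force: [0.1, -0.0, 0.3]
width: 1.001
grip_force: 0.0
```

```bash
python3 to.py .445 .0497 .028 73; python3 to.py .445 .0497 .028 73
```

```text
pos [0.447  0.0519 0.0558] yawy 73.1 delta [ 0.0013 -0.0027  0.0278] turn 0.003 j [-0.2   0.62  0.04  2.19 -0.07  0.33  1.16]
pos [0.447  0.0519 0.0558] yawy 73.1 delta [ 0.0013 -0.0027  0.0278] turn 0.003 j [-0.2   0.62  0.04  2.19 -0.07  0.33  1.16]
```

Call:
{"api": "send_path", "payload": {"offsets": "1,0.001,-0.0027,0.028,0 | 1,0,0,0,0 | 1,0,0,0,0"}}

```text
t: 9.43
tool_pos: [0.4451, 0.0498, 0.028]
ee_rot: [0.146, 0.989, 0.0, 0.001]
wrist_force: [0.1, -0.2, -0.5]
width: 1.002
grip_force: 0.0
```

```bash
python3 to.py .445 .0497 .028 73
```

```text
pos [0.4451 0.0498 0.028 ] yawy 73.2 delta [ 0.0001 -0.0002 -0.    ] turn 0.003 j [-0.19  0.67  0.03  2.21 -0.07  0.26  1.17]
```

Call:
{"api": "send_path", "payload": {"offsets": "0.67,0,0,0,0 | 0.67,0,0,0,0 | 0.67,0,0,0,0"}}

```text
t: 9.8
tool_pos: [0.4446, 0.0498, 0.0273]
ee_rot: [0.146, 0.989, 0.0, 0.0]
wrist_force: [0.3, 1.9, 0.9]
width: 0.72
grip_force: 0.9
```

```bash
python3 - <<'E'
from h import *
B=grab("side","side8"); crop(B,230,340,165,255,6,"pics/m8.png")
E
```

```text
(no output)
```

View pics/m8.png

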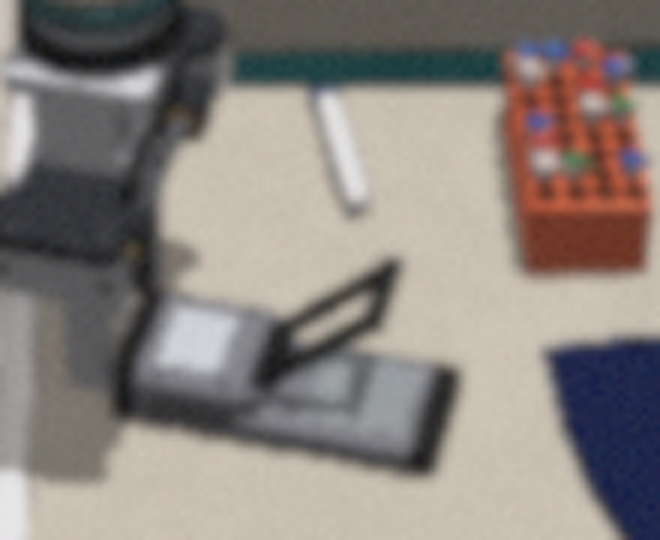

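The side crop shows the near finger at (100,340), beside the head's end corner at (130,390), with the stand upright. The fingers are still closing, so continue.

Call:
{"api": "send_path", "payload": {"offsets": "0.65,0,0,0,0 | 0.65,0,0,0,0 | 0.65,0,0,0,0"}}

```text
t: 10.22
tool_pos: [0.4446, 0.0502, 0.0271]
ee_rot: [0.146, 0.989, 0.0, 0.0]
wrist_force: [-0.1, 3.8, 6.4]
width: 0.665
grip_force: 30.0
```

Call:
{"api": "send_path", "payload": {"offsets": "0.65,-0.008,0,-0.055,0 | 0.65,0,0,0,0 | 0.65,0,0,0,0"}}

```text
t: 10.6
tool_pos: [0.4514, 0.0469, 0.0814]
ee_rot: [0.147, 0.989, -0.0, -0.0]
wrist_force: [1.3, 0.5, -3.5]
width: 0.663
grip_force: 30.0
```

```bash
cat > prof.py <<'E'
import sys
from h import *
from scipy.spatial.transform import Rotation as Rn
from rig import ctrl
f=grab("side",sys.argv[1]); P=cloud(f); s=ctrl.state(); R=Rn.from_quat(s["ee_rot"]).as_matrix(); t=s["tool_pos"]
D=P-t; X=-(D@R[:,0]); Y=D@R[:,1]; Z=P[...,2]   # X: away from tool, along meter
m=(abs(Y)<.036)&(X>-.05)&(X<.2)&(Z>.004)&(Z<.4)&(f["z_map"]>0)
print("tool",t.round(4),"F",s["wrist_force"].round(1))
for a in np.arange(-.05,.2,.01):
    q=m&(abs(X-a)<.005)
    if q.sum()>2: print("%.2f n%d z %s"%(a,q.sum(),np.percentile(Z[q],[3,25,50,75,97]).round(3)))
if len(sys.argv)>2: crop(f,*map(int,sys.argv[2:6]),6,f"pics/{sys.argv[1]}.png")
E
python3 prof.py side9
```

```text
tool [0.451 0.047 0.081] F [ 1.  -0.1 -2.3]
-0.04 n3 z [0.021 0.135 0.266 0.271 0.276]
-0.03 n79 z [0.267 0.276 0.315 0.356 0.395]
-0.02 n141 z [0.27  0.303 0.337 0.368 0.396]
-0.01 n97 z [0.276 0.302 0.339 0.366 0.396]
0.00 n106 z [0.058 0.082 0.16  0.344 0.389]
0.01 n224 z [0.061 0.085 0.277 0.342 0.389]
0.02 n419 z [0.066 0.195 0.275 0.341 0.394]
0.03 n485 z [0.064 0.201 0.312 0.357 0.395]
0.04 n127 z [0.048 0.069 0.074 0.277 0.357]
0.05 n78 z [0.042 0.065 0.068 0.07  0.073]
0.06 n92 z [0.037 0.057 0.064 0.066 0.068]
0.07 n85 z [0.032 0.045 0.06  0.062 0.066]
0.08 n94 z [0.029 0.039 0.043 0.065 0.068]
0.09 n80 z [0.026 0.035 0.038 0.067 0.072]
0.10 n86 z [0.023 0.032 0.034 0.07  0.078]
0.11 n95 z [0.018 0.028 0.03  0.074 0.082]
0.12 n95 z [0.012 0.024 0.027 0.077 0.085]
0.13 n99 z [0.013 0.02  0.024 0.084 0.092]
0.14 n115 z [0.01  0.018 0.019 0.093 0.096]
0.15 n16 z [0.012 0.013 0.015 0.016 0.019]
```

It pivots well: the body is at about 22° with its bottom edge on the table. Continuing along the arc.

Call:
{"api": "send_path", "payload": {"offsets": "0.65,-0.017,0,-0.023,0 | 0.65,-0.018,0,-0.018,0 | 0.65,0,0,0,0 | 0.65,0,0,0,0"}}

```text
t: 11.15
tool_pos: [0.4834, 0.0372, 0.1214]
ee_rot: [0.146, 0.989, -0.0, -0.002]
wrist_force: [-0.2, -0.1, -3.1]
width: 0.666
grip_force: 30.0
```

```bash
python3 prof.py side10 | awk '$1>0.02||NR<2'
```

```text
tool [0.4834 0.0373 0.1215] F [-0.   0.1 -3.5]
0.03 n404 z [0.083 0.225 0.317 0.363 0.395]
0.04 n129 z [0.062 0.093 0.097 0.102 0.367]
0.05 n103 z [0.054 0.075 0.087 0.09  0.094]
0.06 n97 z [0.045 0.059 0.078 0.082 0.084]
0.07 n98 z [0.037 0.052 0.055 0.081 0.084]
0.08 n95 z [0.03  0.042 0.045 0.08  0.085]
0.09 n97 z [0.021 0.033 0.036 0.043 0.086]
0.10 n104 z [0.012 0.025 0.028 0.035 0.087]
0.11 n99 z [0.01  0.017 0.019 0.082 0.088]
0.12 n42 z [0.011 0.015 0.085 0.088 0.09 ]
0.13 n36 z [0.082 0.087 0.088 0.09  0.092]
0.14 n23 z [0.083 0.088 0.089 0.09  0.092]
0.17 n4 z [0.004 0.005 0.005 0.006 0.006]
0.18 n13 z [0.004 0.005 0.005 0.006 0.008]
0.19 n20 z [0.004 0.004 0.005 0.006 0.007]
```

Call:
{"api": "send_path", "payload": {"offsets": "0.65,-0.024,0,-0.015,0 | 0.65,-0.025,0,-0.009,0 | 0.65,0,0,0,0 | 0.65,0,0,0,0"}}

```text
t: 11.7
tool_pos: [0.53, 0.0234, 0.1457]
ee_rot: [0.146, 0.989, -0.0, -0.002]
wrist_force: [-0.9, -0.0, -3.4]
width: 0.669
grip_force: 30.0
```

```bash
python3 prof.py side11 | awk '$1>0||NR<2'
```

```text
tool [0.5297 0.0236 0.1458] F [-0.8 -0.1 -3. ]
0.01 n183 z [0.1   0.139 0.147 0.347 0.394]
0.02 n342 z [0.089 0.132 0.28  0.349 0.394]
0.03 n332 z [0.078 0.118 0.329 0.365 0.396]
0.04 n171 z [0.057 0.077 0.1   0.109 0.381]
0.05 n108 z [0.041 0.058 0.065 0.091 0.095]
0.06 n108 z [0.029 0.043 0.05  0.088 0.093]
0.07 n117 z [0.01  0.028 0.033 0.042 0.09 ]
0.08 n99 z [0.01  0.016 0.021 0.055 0.088]
0.09 n30 z [0.016 0.082 0.084 0.086 0.088]
0.10 n29 z [0.078 0.081 0.083 0.085 0.087]
0.11 n26 z [0.075 0.079 0.08  0.082 0.084]
0.12 n47 z [0.074 0.079 0.08  0.082 0.084]
0.13 n19 z [0.004 0.005 0.006 0.007 0.079]
0.14 n21 z [0.004 0.004 0.005 0.006 0.007]
0.15 n30 z [0.004 0.005 0.006 0.006 0.007]
0.16 n37 z [0.004 0.005 0.005 0.006 0.007]
0.17 n37 z [0.004 0.004 0.005 0.006 0.009]
0.18 n45 z [0.004 0.005 0.005 0.006 0.009]
0.19 n61 z [0.004 0.005 0.007 0.009 0.012]
```

Call:
{"api": "send_path", "payload": {"offsets": "0.65,-0.025,0,-0.005,0 | 0.65,-0.025,0,-0.001,0 | 0.65,0,0,0,0 | 0.65,0,0,0,0"}}

```text
t: 12.25
tool_pos: [0.5815, 0.0096, 0.1557]
ee_rot: [0.146, 0.989, 0.001, 0.002]
wrist_force: [-2.7, -0.3, 16.5]
width: 0.671
grip_force: 30.0
```

```bash
python3 prof.py side12 230 340 165 255| awk '$1>0||NR<2'
```

```text
tool [0.5813 0.0095 0.1557] F [-1.5  0.7 17.3]
0.01 n266 z [0.025 0.083 0.128 0.153 0.394]
0.02 n382 z [0.021 0.056 0.268 0.35  0.395]
0.03 n275 z [0.011 0.09  0.341 0.373 0.396]
0.04 n58 z [0.076 0.082 0.086 0.376 0.391]
0.05 n27 z [0.073 0.075 0.076 0.079 0.082]
0.06 n30 z [0.065 0.069 0.072 0.074 0.075]
0.07 n32 z [0.005 0.061 0.065 0.068 0.071]
0.08 n45 z [0.004 0.008 0.058 0.061 0.064]
0.09 n49 z [0.004 0.007 0.055 0.058 0.06 ]
0.10 n30 z [0.004 0.005 0.005 0.006 0.008]
0.11 n34 z [0.004 0.005 0.005 0.007 0.009]
0.12 n42 z [0.004 0.005 0.005 0.006 0.008]
0.13 n43 z [0.004 0.005 0.005 0.007 0.009]
0.14 n65 z [0.004 0.007 0.008 0.011 0.016]
0.15 n55 z [0.007 0.013 0.017 0.023 0.035]
0.16 n52 z [0.022 0.026 0.031 0.04  0.049]
0.17 n58 z [0.037 0.047 0.054 0.06  0.071]
0.18 n78 z [0.058 0.07  0.081 0.094 0.108]
0.19 n77 z [0.085 0.103 0.114 0.119 0.126]
```

View pics/side12.png

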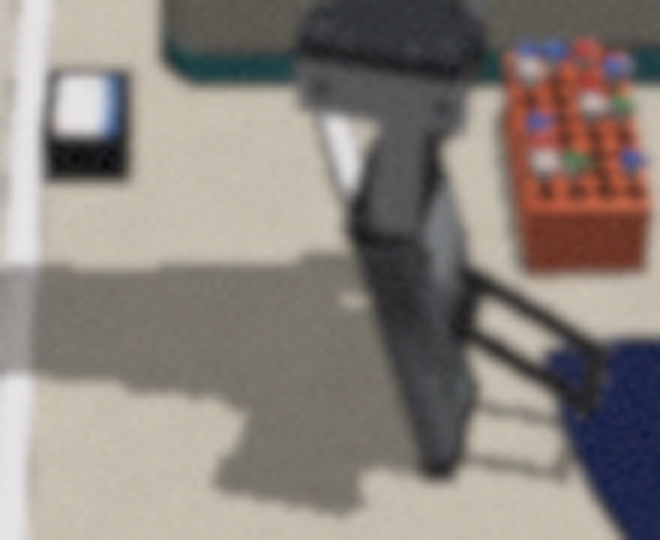

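The side crop shows the meter nearly vertical: head held at (400,220), base at (435,470), stand out behind to (590,390). Lifting slightly, squaring the yaw and coming nearer the robot, away from the cloth.

Call:
{"api": "send_path", "payload": {"offsets": "0.65,0,0,-0.025,0 | 0.65,0,0,0,-0.1 | 0.65,0.02,0,0,-0.1 | 0.65,0.03,0,0,-0.096 | 0.65,0,0,0,0"}}

```text
t: 12.92
tool_pos: [0.5264, 0.0158, 0.1771]
ee_rot: [-0.002, 1.0, 0.0, -0.003]
wrist_force: [0.1, -0.1, -3.6]
width: 0.672
grip_force: 30.0
```

```bash
python3 to.py .53 .01 .17 90;  python3 prof.py side13| awk '$1>0||NR<2'
```

```text
pos [0.5264 0.0158 0.1771] yawy 90.2 delta [-0.0036 -0.0058  0.0071] turn 0.004 j [-0.06  0.49 -0.03  1.89  0.02  0.77  1.47]
tool [0.5291 0.0156 0.1776] F [ 1.1  0.6 -2.9]
0.01 n202 z [0.034 0.081 0.133 0.366 0.396]
0.02 n188 z [0.031 0.063 0.121 0.369 0.396]
0.03 n116 z [0.032 0.108 0.295 0.372 0.399]
0.04 n30 z [0.097 0.101 0.103 0.105 0.107]
0.05 n23 z [0.092 0.095 0.097 0.099 0.101]
0.06 n31 z [0.087 0.088 0.092 0.094 0.097]
0.07 n24 z [0.081 0.084 0.085 0.088 0.091]
0.08 n42 z [0.073 0.08  0.081 0.083 0.084]
0.09 n13 z [0.074 0.078 0.078 0.081 0.082]
0.13 n23 z [0.004 0.005 0.005 0.006 0.007]
0.14 n38 z [0.004 0.005 0.005 0.006 0.008]
0.15 n34 z [0.004 0.005 0.005 0.006 0.008]
0.16 n33 z [0.004 0.005 0.005 0.006 0.007]
0.17 n28 z [0.004 0.005 0.006 0.006 0.007]
0.18 n38 z [0.004 0.005 0.005 0.006 0.008]
0.19 n35 z [0.004 0.005 0.006 0.008 0.014]
```

Call:
{"api": "send_path", "payload": {"offsets": "0.65,0,0,0.020,0 | 0.65,-0.015,0,0.001,0 | 0.65,-0.015,0,0.001,0 | 0.65,-0.015,0,0.002,0 | 0.65,0,0,0,0"}}

```text
t: 13.6
tool_pos: [0.5779, 0.0156, 0.1545]
ee_rot: [-0.001, 1.0, 0.0, 0.002]
wrist_force: [0.1, 0.1, 5.5]
width: 0.675
grip_force: 30.0
```

```bash
python3 prof.py side14| awk '$1>0||NR<2'
```

```text
tool [0.5772 0.0156 0.1546] F [ 0.  -0.5  5.2]
0.01 n87 z [0.074 0.083 0.354 0.378 0.395]
0.02 n125 z [0.064 0.301 0.354 0.378 0.397]
0.03 n130 z [0.055 0.266 0.349 0.376 0.397]
0.04 n31 z [0.044 0.048 0.051 0.057 0.371]
0.05 n41 z [0.031 0.036 0.038 0.041 0.047]
0.06 n15 z [0.031 0.034 0.038 0.038 0.039]
0.08 n26 z [0.004 0.004 0.005 0.007 0.008]
0.09 n34 z [0.004 0.005 0.005 0.007 0.008]
0.10 n28 z [0.005 0.005 0.006 0.006 0.008]
0.11 n35 z [0.004 0.005 0.005 0.006 0.007]
0.12 n36 z [0.004 0.005 0.005 0.006 0.007]
0.13 n38 z [0.004 0.005 0.006 0.007 0.011]
0.14 n43 z [0.004 0.005 0.006 0.008 0.013]
0.15 n31 z [0.004 0.005 0.005 0.007 0.017]
0.16 n27 z [0.005 0.005 0.006 0.007 0.009]
0.17 n25 z [0.004 0.005 0.006 0.007 0.011]
0.18 n16 z [0.005 0.006 0.014 0.019 0.034]
0.19 n10 z [0.004 0.004 0.005 0.007 0.032]
```

Call:
{"api": "send_path", "payload": {"offsets": "0.65,-0.0136,0,0.0024,0 | 0.65,-0.0133,0,0.0037,0 | 0.65,-0.013,0,0.0048,0 | 0.65,-0.008,0,0.004,0 | 0.65,0,0,0,0"}}

```text
t: 14.28
tool_pos: [0.6286, 0.0159, 0.1418]
ee_rot: [-0.001, 1.0, 0.0, 0.005]
wrist_force: [3.7, -0.1, 10.9]
width: 0.671
grip_force: 30.0
```

```bash
python3 prof.py side15 230 340 165 255| awk '$1>-0.1&&$1<0.09'
```

```text
-0.05 n53 z [0.051 0.09  0.097 0.103 0.109]
-0.04 n168 z [0.074 0.112 0.124 0.334 0.39 ]
-0.03 n346 z [0.093 0.148 0.257 0.36  0.394]
-0.02 n294 z [0.071 0.151 0.279 0.355 0.394]
-0.01 n174 z [0.044 0.133 0.158 0.364 0.396]
0.00 n80 z [0.022 0.034 0.237 0.347 0.392]
0.01 n105 z [0.01  0.016 0.342 0.377 0.397]
0.02 n106 z [0.308 0.339 0.363 0.381 0.398]
0.03 n115 z [0.005 0.165 0.338 0.376 0.397]
0.04 n44 z [0.004 0.005 0.006 0.091 0.376]
0.05 n33 z [0.004 0.005 0.005 0.006 0.008]
0.06 n35 z [0.004 0.005 0.005 0.006 0.008]
0.07 n39 z [0.004 0.005 0.006 0.007 0.008]
0.08 n37 z [0.004 0.004 0.005 0.006 0.009]
```

View pics/side15.png

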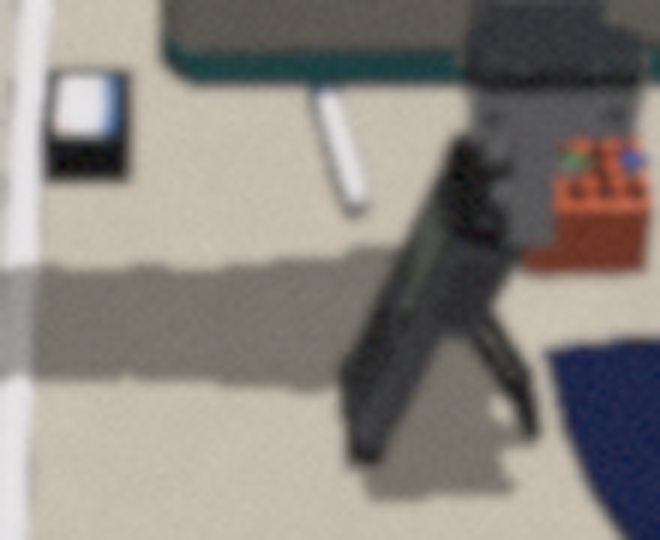

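The side crop shows the meter leaning back: base at (365,460), foot at (530,435), head at (470,150) between the fingers. Checking heights before release.

```bash
cat > chk.py <<'E'
import sys
from h import *
for n in sys.argv[2:]:
    f=grab(n,n+sys.argv[1]); P=cloud(f); C=f["frame"].max(-1)
    m=(P[...,0]>.5)&(P[...,0]<.68)&(abs(P[...,1]-.016)<.035)&(P[...,2]<.2)&(P[...,2]>-.01)&(f["z_map"]>0)&((C<75)|(P[...,2]>.008))
    Q=P[m]; print(n,len(Q))
    for a in np.arange(.52,.68,.01):
        q=abs(Q[:,0]-a)<.005
        if q.sum()>2: print("  x%.2f n%d z %s y %.3f %.3f"%(a,q.sum(),np.percentile(Q[q,2],[2,20,50,80,98]).round(3),Q[q,1].min(),Q[q,1].max()))
E
python3 chk.py 16 side
```

```text
side 872
  x0.55 n35 z [0.009 0.011 0.015 0.018 0.023] y -0.018 0.043
  x0.56 n79 z [0.009 0.024 0.034 0.045 0.052] y -0.019 0.041
  x0.57 n102 z [0.023 0.05  0.062 0.072 0.081] y -0.019 0.043
  x0.58 n117 z [0.045 0.074 0.091 0.102 0.114] y -0.019 0.043
  x0.59 n108 z [0.076 0.104 0.121 0.132 0.141] y -0.019 0.040
  x0.60 n120 z [0.085 0.116 0.148 0.153 0.155] y -0.019 0.043
  x0.61 n102 z [0.063 0.101 0.149 0.152 0.157] y -0.019 0.044
  x0.62 n75 z [0.039 0.051 0.131 0.15  0.159] y -0.019 0.040
  x0.63 n37 z [0.009 0.026 0.03  0.038 0.046] y -0.011 0.045
  x0.64 n34 z [0.006 0.012 0.014 0.017 0.024] y -0.011 0.038
  x0.66 n15 z [0.002 0.003 0.004 0.005 0.007] y -0.014 0.041
  x0.67 n36 z [0.    0.003 0.004 0.006 0.009] y -0.018 0.049
  x0.68 n12 z [0.003 0.004 0.005 0.006 0.008] y -0.017 0.047
```

Call:
{"api": "send_path", "payload": {"offsets": "0.8,0,0,0,0 | 1,0,0,0,0 | 1,0,0,0,0"}}

```text
t: 14.75
tool_pos: [0.6229, 0.0153, 0.1385]
ee_rot: [-0.001, 1.0, -0.0, -0.001]
wrist_force: [0.4, 0.8, -0.0]
width: 0.955
grip_force: 0.0
```

Call:
{"api": "send_path", "payload": {"offsets": "1,0,0,-0.04,0 | 1,0,0,-0.06,0 | 1,0,0,-0.04,0 | 1,0,0,0,0"}}

```text
t: 15.25
tool_pos: [0.6256, 0.0155, 0.2824]
ee_rot: [-0.001, 1.0, 0.0, 0.003]
wrist_force: [-0.3, 0.3, -1.2]
width: 0.995
grip_force: 0.0
```

Call:
{"api": "send_path", "payload": {"offsets": "1,0.05,0.03,0,0 | 1,0.05,0.03,0,0 | 1,0.03,0.05,0,0 | 1,0.02,0.05,0,0 | 1,0,0,0,0"}}

```text
t: 15.88
tool_pos: [0.4703, 0.1794, 0.2779]
ee_rot: [-0.005, 1.0, 0.001, -0.002]
wrist_force: [0.6, -1.6, -0.5]
width: 1.002
grip_force: 0.0
```

```bash
python3 chk.py 17 side top; python3 - <<'E'
from h import *
A=load("top17.npz");B=load("side17.npz")
a=cv2.resize(A["frame"][140:240,235:325],None,fx=4,fy=4,interpolation=cv2.INTER_CUBIC)
b=cv2.resize(B["frame"][160:260,230:330],None,fx=4,fy=4,interpolation=cv2.INTER_CUBIC)
cv2.imwrite("pics/m17.png",cv2.cvtColor(np.hstack([a,b]),cv2.COLOR_RGB2BGR))
E
```

```text
side 1010
  x0.55 n29 z [0.009 0.011 0.014 0.016 0.018] y -0.018 0.043
  x0.56 n77 z [0.011 0.019 0.027 0.035 0.039] y -0.018 0.043
  x0.57 n94 z [0.016 0.038 0.047 0.055 0.065] y -0.019 0.043
  x0.58 n99 z [0.036 0.062 0.071 0.081 0.09 ] y -0.019 0.044
  x0.59 n101 z [0.057 0.085 0.097 0.105 0.11 ] y -0.019 0.046
  x0.60 n99 z [0.083 0.109 0.119 0.127 0.131] y -0.019 0.041
  x0.61 n134 z [0.076 0.107 0.136 0.148 0.152] y -0.019 0.043
  x0.62 n115 z [0.049 0.098 0.144 0.149 0.151] y -0.019 0.046
  x0.63 n112 z [0.019 0.039 0.138 0.148 0.154] y -0.019 0.041
  x0.64 n61 z [0.005 0.011 0.138 0.141 0.145] y -0.018 0.038
  x0.66 n21 z [0.001 0.002 0.004 0.005 0.006] y -0.013 0.0
[... 236 characters left out ...]
034 0.04 ] y -0.018 0.044
  x0.57 n123 z [0.036 0.043 0.051 0.056 0.061] y -0.019 0.044
  x0.58 n130 z [0.061 0.066 0.073 0.08  0.089] y -0.018 0.044
  x0.59 n144 z [0.081 0.091 0.097 0.104 0.111] y -0.019 0.044
  x0.60 n143 z [0.105 0.114 0.121 0.127 0.136] y -0.018 0.045
  x0.61 n150 z [0.13  0.135 0.145 0.151 0.155] y -0.018 0.045
  x0.62 n107 z [0.146 0.149 0.151 0.153 0.155] y -0.017 0.045
  x0.63 n99 z [0.142 0.145 0.149 0.153 0.156] y -0.018 0.045
  x0.64 n60 z [0.138 0.141 0.143 0.145 0.153] y -0.018 0.045
  x0.66 n3 z [0.004 0.004 0.006 0.008 0.009] y 0.047 0.050
  x0.67 n43 z [0.004 0.006 0.008 0.009 0.012] y -0.018 0.050
  x0.68 n24 z [0.002 0.006 0.009 0.009 0.013] y -0.018 0.044
```

View pics/m17.png

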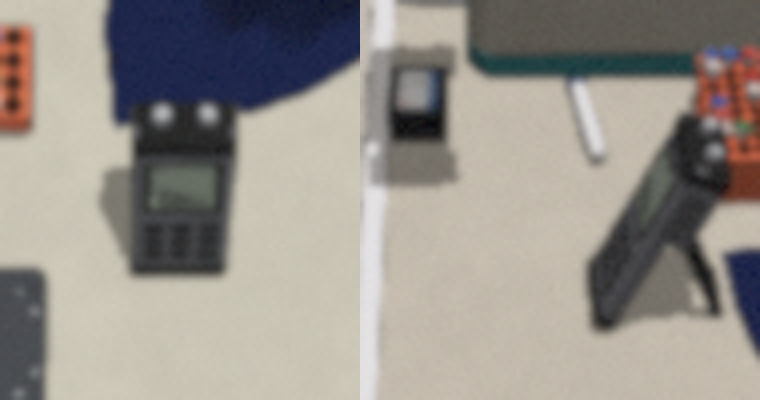

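The top crop (left) shows the display at (182,188), facing the robot squarely. The side crop (right) shows the meter on its base at (603,325) and its foot at (715,312). Its lean comes to about 22.5° and the robot is clear of it.

```bash
python3 -c "
from rig import ctrl
print(ctrl.job_done())"
```

```text
the job is handed in; nothing more can be done
None
```

The meter is standing on its bottom end, leaning back about 22.5° on its fully opened stand with the display facing the robot; the gripper is clear, nothing else on the worktop was touched, and the job was handed in at about 16 s.

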